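# Put the mixed-up bench tools back on their own rests

### The arm

A 6-joint arm with a two-finger parallel gripper is mounted at the origin on a cart in front of the work surface, level with it; the furniture and walls round the work are solid. World frame = base frame: x ahead of the robot, y to its left, z up, the work surface at z = 0. Lengths are in m, angles in rad, forces in N, time in s.
With the tool pointing down it reaches from about 0.25 to 0.725 m from the base axis. Payload 9.7 kg.
Tool frame: the origin (TCP) lies midway between the tips of the shut fingers; the grasp point (between the pads) lies 19 mm behind it; z points along the fingers, x is the direction in which the jaws open and shut, and the axes are right-handed (so a half turn about z gives the same grasp; the last joint's range is limited). The gripper opens to 85 mm and grips with 20 to 120 N. Pads are 22 mm wide; open, the fingers measure 114 mm over their backs; the gripper's body (76 mm by 85 mm) begins 54 mm behind the grasp point. The pads swing forward as they close: fully open they stand 13 mm farther back than shut.
Start: joints at [1.233, 0.087, 0.176, 1.66, 0, 1.571], TCP at [0.182, 0.519, 0.231] pointing down, gripper open.
Joint ranges: [-3.13, 3.13], [-0.85, 1.81], [-1.15, 1.24], [-2.2, 2.28], [-1.44, 1.52], [-3.14, 3.14]. Speed limits (rad/s): [2.22, 2.22, 2.57, 3.14, 3.14, 3.14].

### API

Orientations are given as a rotation vector (axis times angle).
In Python, from plant import read_state, grab_frame, get_calibration, sign_off, regions_of gives the robot as it stands. The module is installed in compiled form; this text tells all that it offers.
- The arm moves only by the shell command python3 -m handwheel 'ROWS'. ROWS is JSON, a list of rows, each a list of 3 entries, a list of its own where there are three numbers: the turn, a rotation vector about the tool's x, y, z in degrees, then the shift along the tool's x, y, z in mm, then the opening, from 0 (shut) to 1 (fully open). In form: [[[ax, ay, az], [tx, ty, tz], claw], ...]. A call has 1 to 10 rows; each row is the pose to reach, as a shift and turn from the pose commanded when the call began, along the tool's axes at that moment; what a row does not reach only later rows make up. A row lasts 1/12 s, in which the tool goes at most 41.7 mm and 7.16 degrees, less where a joint would pass 70% of its speed; a pose out of reach is approached as far as the arm can. A call with a gripper value outside its range is refused whole. The fingers move at their own pace and stop on an object; the grip force is fixed at half the most. Time passes only in rows, so rows that repeat a pose let the fingers close. It gives the time, the measured TCP pose, the force and the opening at its end, in the units of the state.
- read_state(): the state, without advancing time (a new reading comes with each control period).
- grab_frame(name): name is "side" or "top"; returns the picture (420x560x3 uint8, red, green, blue); there is no depth.
- get_calibration(name): a dict with "vertical_fov" (degrees; the focal length in pixels is half the picture's height over the tangent of half this angle, whatever the lens; pixels are square), "cx", "cy" (the principal point, pixels), "dist_coeffs" ([k1, k2, p1, p2, k3] as OpenCV has them; the pictures are not rectified), "T" (4x4, takes a point from camera to world coordinates). Camera axes: x right, y up, looking along -z (the intrinsics and any distortion apply to the point x, -y, -z); pixel columns grow to the right and rows downward; lengths in m; the calibration is good to about 2 mm. A picture is of the moment at which its call begins. get_calibration takes no time and is no camera call.
- sign_off(): hands the job in, once; it reports no verdict.
Trained networks look in the newest picture that a camera, given by its name, has taken for a name from the list of things; names that differ only in an ending like _2 or _b are one class to them, and where a whole thing is asked for, a point or a joint stands for the part that bears it (a point fixed in the world has none). Each returns a list of dicts, best first, with "score" (0 to 1); they miss things now and then, are a little off and sometimes report something else, mostly with a low value. They report only what shows in the picture. A call takes as long as a camera call. They do not tell look-alikes from the thing itself.
- regions_of(name, camera): "region" (420x560 bool, what is visible of it) and "pixel" ([column, row] in pixels, amid what is visible of it).
The state is a dict: "time": time; "qpos": joint angles; "qd": joint speeds; "joint_efforts": joint torques, N m; "eef_pos": TCP position; "tcp_rot": TCP orientation; "contact_force": force on the tool from outside, world axes, zero at the start; "torque": the same for the moment, N m; "gripper_width": finger opening in m.
Only numpy, scipy, OpenCV 4.12 (cv2) and the standard library are available. Lean on these libraries where they do the work, as an engineer would, in place of code of your own. Each camera call takes 0.05 s, during which the arm holds its last target. There are 200 camera calls.

### The job

The loupe, the grinding stone, the bundle of labels and the eraser were put back on each other's rests. Move each to the middle of the rest of its own shape: the loupe standing on the round one, the stone lying lengthwise on the oval one, the labels flat and lengthwise on the broad rectangle, the eraser flat and lengthwise on the narrow rectangle; park things on the empty grey tile on the way as you need. Leave the varnish bottle standing where it is.

Things in the scene. Friction and masses are not known exactly. Their poses are not given: they have to be found in the camera images.
- loupe_mid (a point): Loupe: black round cylinder, 38 mm diameter, 20 mm high, standing on its flat end. The point is its centre, half-way up. z up. Belongs on the round rest.
- stone_mid (a point): Grinding stone: smooth grey pebble, 55 mm (its x) by 89 mm (its y, the long axis) by 40 mm high, 0.15 to 0.3 kg. The point is its centre, half-way up. Grip it across x. Belongs on the oval rest.
- labels_mid (a point): Banded bundle of white label slips: a flat block 48 mm (x) by 65 mm (y, long axis) by 13 mm thick. The point is its centre, half-way up. Grip it across x. Belongs on the broad rectangular rest.
- eraser_mid (a point): Eraser, 20 mm (x) by 46 mm (y, long axis) by 12 mm thick. The point is its centre, half-way up. Grip it across x. Belongs on the narrow rectangular rest.
- round_rest: Round rest, 95 mm diameter; fixed, dark wooden rim with a cork top, top face flat at 10 mm above the table; origin at the centre of its underside, on the table; rest of the loupe.
- oval_rest: Oval rest, 80 mm (x) by 125 mm (y, long axis), with half-round ends; fixed, dark wooden rim with a cork top, top face flat at 10 mm above the table; origin at the centre of its underside, on the table; rest of the grinding stone.
- broad_rest: Broad rectangular rest, 85 mm (x) by 110 mm (y, long axis); fixed, dark wooden rim with a cork top, top face flat at 10 mm above the table; origin at the centre of its underside, on the table; rest of the label bundle.
- narrow_rest: Narrow rectangular rest, 50 mm (x) by 110 mm (y, long axis); fixed, dark wooden rim with a cork top, top face flat at 10 mm above the table; origin at the centre of its underside, on the table; rest of the eraser.
- spare_tile: Plain grey square tile, 100 by 100 mm, 10 mm thick, fixed, empty at the start: the free spot. Origin at the centre of its underside, on the table.
- varnish_mid (a point): Bystander: small clear varnish bottle with a white cap, 30 mm diameter, 69 mm high, standing on the table. The point is its centre, half-way up. Leave it alone.
Things that resemble listed ones, but are neither listed nor needed, are in the scene too. What is shaped like the broad_rest but yellow is not meant.

How it is judged:
At the end, for the whole second after the job is handed in: Each thing lies at rest (under 20 mm/s) on its own rest: centre within 15 mm of the rest's centre from above, within 5 mm of its resting height, level within 0.2 rad; long axes of stone, labels and eraser within 0.35 rad of their rests' long axes, either way round (horizontal distance between loupe_mid and round_rest below 0.015 m and z of loupe_mid in the frame of round_rest between 0.015 and 0.025 m and angle between each of loupe_mid, stone_mid, labels_mid, eraser_mid's own z axis and vertical below 0.2 rad and linear speed of each of loupe, stone, labels, eraser below 0.02 m/s and horizontal distance between stone_mid and oval_rest below 0.015 m and z of stone_mid in the frame of oval_rest between 0.025 and 0.035 m and angle between the y axis of stone_mid and the y axis of oval_rest, either way round below 0.35 rad and horizontal distance between labels_mid and broad_rest below 0.015 m and z of labels_mid in the frame of broad_rest between 0.0115 and 0.0215 m and angle between the y axis of labels_mid and the y axis of broad_rest, either way round below 0.35 rad and horizontal distance between eraser_mid and narrow_rest below 0.015 m and z of eraser_mid in the frame of narrow_rest between 0.011 and 0.021 m and angle between the y axis of eraser_mid and the y axis of narrow_rest, either way round below 0.35 rad); the robot touches nothing.
It fails at once if the varnish bottle is moved more than 20 mm or tipped (distance of varnish_mid from where it was at the start of the episode above 0.02 m or angle between varnish_mid's own z axis and vertical above 0.3 rad).
It also fails if it takes over 120 s, if anything falls off the work surface, if the arm or the gripper's body presses on something with over 40 N, if the wrist force passes 120 N, or if a joint passes its speed limit or range.

## Working session

There is one attempt and no reset: what is moved stays moved. The work goes in short steps, Python scripts to look and compute and a shell command to move; the robot and the scene stay as the last step left them, time stands still between calls to the robot, and variables do not carry over. Pictures are saved under pics/ and viewed, about 12 in all and at most 16, crops included, and the job is handed in when it is done.

```bash
mkdir -p pics
cat > h.py <<'E'
import numpy as np, cv2
from plant import *
from scipy.spatial.transform import Rotation as R
def cal(n):
    c=get_calibration(n); f=210/np.tan(np.radians(c["vertical_fov"])/2)
    K=np.array([[f,0,c["cx"]],[0,f,c["cy"]],[0,0,1]]); return K,np.array(c["dist_coeffs"]),np.array(c["T"])
def w(n,px,z):
    K,d,T=cal(n); u=cv2.undistortPoints(np.array(px,float).reshape(-1,1,2),K,d).reshape(-1,2)
    r=np.c_[u[:,0],-u[:,1],-np.ones(len(u))]@T[:3,:3].T; o=T[:3,3]
    return o+r*((z-o[2])/r[:,2])[:,None]
def save(n,name,crop=None,s=1):
    a=grab_frame(n)[:,:,::-1]
    if crop: a=a[crop[1]:crop[3],crop[0]:crop[2]]
    cv2.imwrite(f"pics/{name}.png",cv2.resize(a,None,fx=s,fy=s,interpolation=cv2.INTER_CUBIC))
E
python3 - <<'E'
from h import *
s=read_state(); print(s)
for n in("top","side"):
    save(n,n+"0",s=1.4); K,d,T=cal(n); print(n,K[0,0],K[:2,2],d,T.round(3).tolist())
H=dict(loupe_mid=.03,stone_mid=.03,labels_mid=.023,eraser_mid=.022,round_rest=.01,oval_rest=.01,broad_rest=.01,narrow_rest=.01,spare_tile=.01,varnish_mid=.06)
for k,z in H.items():
    for r in regions_of(k,"top"):
        m=r["region"]; ys,xs=np.nonzero(m)
        p=w("top",np.c_[xs,ys],z)[:,:2]
        rc=cv2.minAreaRect((p*1000).astype(np.float32))
        print(k,round(r["score"],2),np.round(r["pixel"]),len(xs),"mean",(p.mean(0)*1000).round(),"rect",np.round(rc[0]),np.round(rc[1]),round(rc[2]))
E
```

```text
{'time': 0.0, 'qpos': array([ 1.23298645e+00,  8.74257004e-02,  1.75140968e-01,  1.65976799e+00,
       -1.00312098e-05,  1.57081264e+00]), 'qd': array([ 0.00081314,  0.00059316,  0.00037661, -0.00063611, -0.0018635 ,
        0.00121256]), 'joint_efforts': array([-5.17463450e-04, -5.20390999e+01,  4.64802575e+01,  1.65485730e-02,
       -4.02675278e-05,  7.07916158e-06]), 'eef_pos': array([0.1822131 , 0.51871117, 0.23060546]), 'tcp_rot': array([ 2.56267513e+00,  1.81595233e+00, -1.60073553e-03]), 'contact_force': array([-0.10906474,  0.08472858, -0.00785979]), 'torque': array([ 0.04895895, -0.00831183, -0.02555438]), 'gripper_width': 0.08557995690013878}
top 442.0328469242442 [281.80996509 211.51528314] [-0.11436181  0.          0.          0.          0.        ] [[0.01, 0.98, -0.197, 0.273], [-1.0, 0.009, -0.003, -0.13], [-0.001, 0.197, 0.98, 1.387], [0.0, 0.0, 0.0, 1.0]]
side 442.0706667595793 [276.21573336 208.83307816] [0.042137 0.       0.       0.       0.      ] [[0.998, 0.051, -0.038, 0.495], [-0.059, 0.505, -0.861, -1.123], [-0.025, 0.862, 0.507, 0.626], [0.0, 0.0, 0.0, 1.0
[... 277 characters left out ...]
ean [445. 265.] rect [445. 265.] [25. 42.] 3
round_rest 0.73 [159. 246.] 540 mean [441. 266.] rect [440. 266.] [89. 88.] 1
round_rest 0.45 [311. 248.] 309 mean [ 433. -210.] rect [ 432. -210.] [49. 66.] 14
oval_rest 0.97 [256. 233.] 805 mean [484. -27.] rect [484. -26.] [ 84. 127.] 17
broad_rest 0.88 [304. 190.] 461 mean [ 648. -194.] rect [ 651. -196.] [ 85. 110.] 24
broad_rest 0.63 [398. 229.] 851 mean [ 495. -492.] rect [ 496. -493.] [ 82. 108.] 22
narrow_rest 0.72 [304. 243.] 256 mean [ 439. -206.] rect [ 437. -208.] [110.  51.] 74
spare_tile 0.58 [190. 193.] 928 mean [613. 166.] rect [614. 166.] [101. 102.] 6
varnish_mid 0.39 [249. 160.] 107 mean [705. -20.] rect [706. -21.] [40. 28.] 1
```

View pics/top0.png

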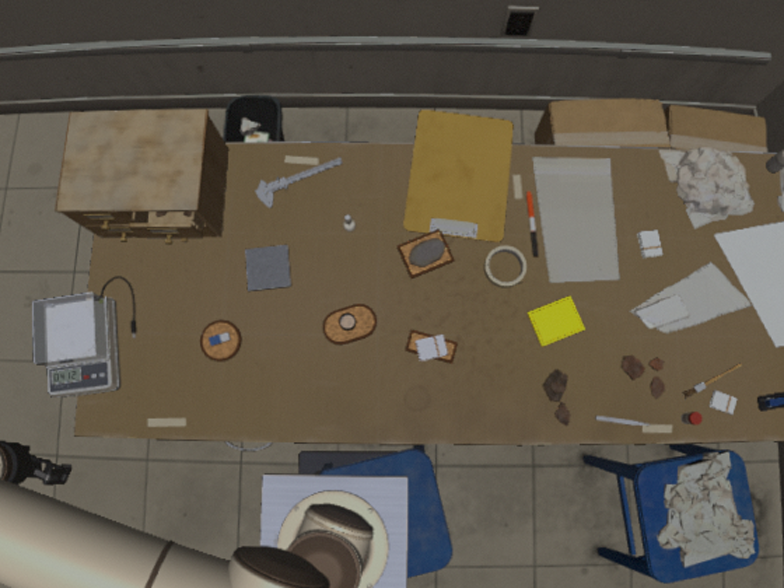

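View pics/side0.png

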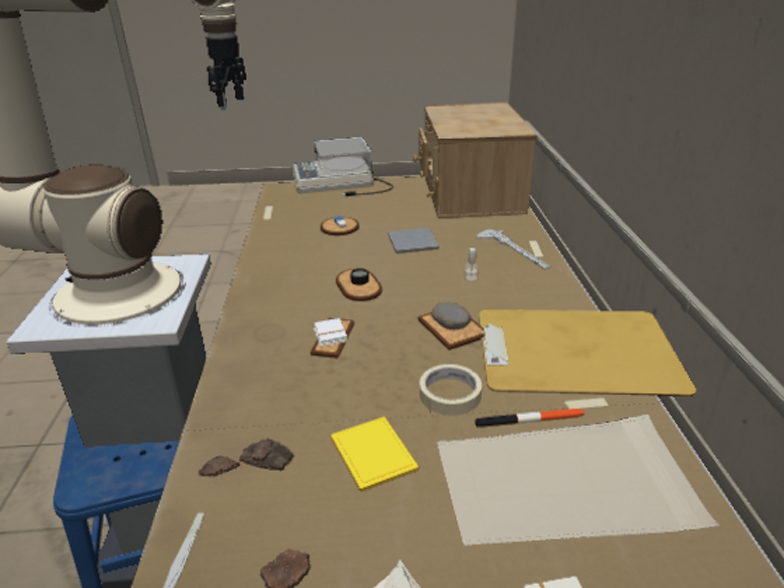

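Run:
```python
from h import *
save("top","crop0",(130,130,450,290),2.5)
```

```text
(no output)
```

View pics/crop0.png

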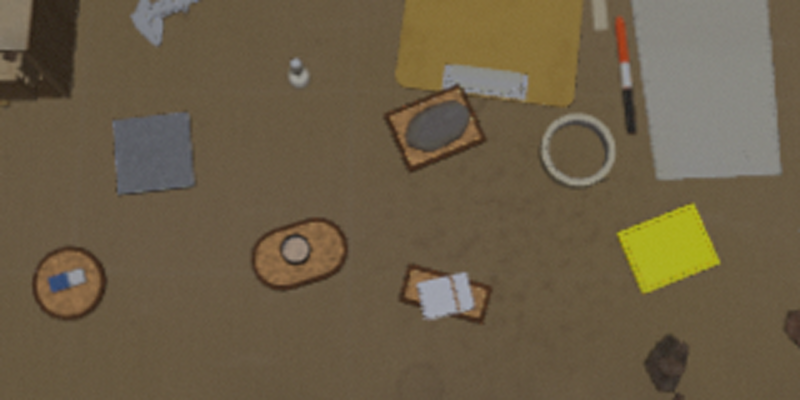

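The scene (full-frame pixels): the loupe (247,229) is on the oval, the stone (301,180) on the broad rest, the labels (309,248) on the narrow one and the eraser (156,240) on the round one. The tile at (190,193) is free.

- **Broad rest:** there are two candidates, the cork one at (304,190) and the yellow slab at (398,229). The cork one is meant, because the task excludes yellow.
- **Labels:** the other white slips at (465,174) and (518,287) are loose on the table. Only the banded bundle at (309,248) sits on a rest, so that is the one.

The crop confirms both. Next I'll get the axes.

```bash
cat >> h.py <<'E'
def axes(k,z,n="top",i=0):
    r=regions_of(k,n)
    if len(r)<=i: return None
    ys,xs=np.nonzero(r[i]["region"]); p=(w(n,np.c_[xs,ys],z)[:,:2]*1000).astype(np.float32)
    rc=cv2.minAreaRect(p); b=cv2.boxPoints(rc); e=[b[1]-b[0],b[2]-b[1]]; l=max(e,key=np.linalg.norm)
    ev=np.linalg.eigh(np.cov(p.T))[1][:,1]
    return round(r[i]["score"],2),p.mean(0).round(),np.round(rc[0]),sorted(np.round(rc[1])),round(np.degrees(np.arctan2(l[1],l[0]))%180),round(np.degrees(np.arctan2(ev[1],ev[0]))%180)
def tool():
    s=read_state(); return s["eef_pos"],R.from_rotvec(s["tcp_rot"])
def go(x,y,z,yaw):
    "shift (mm) and turn (deg) from measured pose to tool-down, jaw axis at yaw (mod 180)"
    p,r=tool(); out=[]
    for a in(yaw,yaw+180):
        c,s=np.cos(np.radians(a)),np.sin(np.radians(a))
        t=R.from_matrix(np.array([[c,s,0],[s,-c,0],[0,0,-1]]))
        out.append((r.inv()*t).as_rotvec(degrees=True))
    print("pos",(p*1000).round(1),"turn options",[o.round(1).tolist() for o in out],"shift",r.inv().apply(np.array([x,y,z])-p*1000).round(1),"q1,q6",np.degrees(read_state()["qpos"][[0,5]]).round())
E
python3 - <<'E'
from h import *
for n in("top","side"):
    grab_frame(n)
    for k,z in dict(loupe_mid=.025,stone_mid=.03,labels_mid=.02,eraser_mid=.02,round_rest=.008,oval_rest=.008,broad_rest=.008,narrow_rest=.008,spare_tile=.008).items(): print(n,k,axes(k,z,n))
go(486,-21,100,0)
E
```

```text
top loupe_mid (0.65, array([487., -20.], dtype=float32), array([487., -21.]), [np.float64(34.0), np.float64(35.0)], 1, 28)
top stone_mid (0.67, array([ 646., -196.], dtype=float32), array([ 647., -196.]), [np.float64(52.0), np.float64(87.0)], 128, 122)
top labels_mid (0.7, array([ 431., -208.], dtype=float32), array([ 431., -207.]), [np.float64(49.0), np.float64(65.0)], 103, 103)
top eraser_mid (0.74, array([482., -26.], dtype=float32), array([483., -25.]), [np.float64(78.0), np.float64(118.0)], 107, 110)
top round_rest (0.92, array([444., 266.], dtype=float32), array([442., 266.]), [np.float64(93.0), np.float64(94.0)], 93, 73)
top oval_rest (0.85, array([483., -25.], dtype=float32), array([485., -25.]), [np.float64(79.0), np.float64(123.0)], 109, 110)
top broad_rest (0.8, array([ 648., -190.], dtype=float32), array([ 651., -195.]), [np.float64(87.0), np.float64(113.0)], 112, 109)
top narrow_rest (0.69, array([ 440., -202.], dtype=float32), array([ 438., -208.]), [np.float64(52.0), np.float64(111.0)], 76, 73)
top spare_tile (0.68, array([613., 166.], dtype=float32), array([614., 166.
[... 634 characters left out ...]
6., 258.]), [np.float64(92.0), np.float64(99.0)], 92, 103)
side oval_rest (0.76, array([486., -44.], dtype=float32), array([487., -32.]), [np.float64(79.0), np.float64(129.0)], 108, 124)
side broad_rest (0.74, array([ 649., -223.], dtype=float32), array([ 651., -203.]), [np.float64(90.0), np.float64(117.0)], 113, 145)
side narrow_rest (0.49, array([ 433., -240.], dtype=float32), array([ 436., -217.]), [np.float64(49.0), np.float64(113.0)], 74, 63)
side spare_tile (0.91, array([614., 159.], dtype=float32), array([615., 161.]), [np.float64(99.0), np.float64(114.0)], 98, 94)
pos [182.3 518.9 231.3] turn options [[0.0, 0.0, 70.6], [-0.0, 0.0, -109.4]] shift [-408.7  465.5  131.3] q1,q6 [71. 90.]
```

```bash
python3 -m handwheel '[[[0,0,70.6],[-409,465,100],0.75],[[0,0,70.6],[-409,465,100],0.75],[[0,0,70.6],[-409,465,100],0.75],[[0,0,70.6],[-409,465,100],0.75],[[0,0,70.6],[-409,465,100],0.75],[[0,0,70.6],[-409,465,100],0.75],[[0,0,70.6],[-409,465,100],0.75],[[0,0,70.6],[-409,465,100],0.75],[[0,0,70.6],[-409,465,100],0.75],[[0,0,70.6],[-409,465,100],0.75]]'; python3 -c "
from h import *
go(488,-21,100,0)"
```

```text
time: 2.48
eef_pos: [0.3842, 0.1584, 0.1649]
tcp_rot: [-3.141, 0.008, -0.002]
contact_force: [1.3, 0.5, -0.2]
gripper_width: 0.064
pos [384.2 158.4 164.9] turn options [[-0.0, -0.1, -0.3], [-0.1, 0.0, 179.7]] shift [104.7 178.8  64.9] q1,q6 [ 22. 113.]
```

```bash
python3 -m handwheel '[[[0,0,0],[104,179,60],0.75],[[0,0,0],[104,179,60],0.75],[[0,0,0],[104,179,60],0.75],[[0,0,0],[104,179,60],0.75],[[0,0,0],[104,179,60],0.75],[[0,0,0],[104,179,60],0.75],[[0,0,0],[104,179,60],0.75],[[0,0,0],[104,179,60],0.75]]'; python3 -c "
from h import *
go(488,-21,12,0)
save('side','a1',(140,80,420,290),2.8)
save('top','a2',(180,160,340,280),5)"
```

```text
time: 3.15
eef_pos: [0.4875, -0.0188, 0.1047]
tcp_rot: [-3.141, 0.001, 0.001]
contact_force: [0.6, -0.1, 0.7]
gripper_width: 0.0641
pos [487.5 -18.8 104.7] turn options [[-0.0, 0.1, -0.0], [0.1, 0.0, 180.0]] shift [ 0.6  2.2 92.7] q1,q6 [-2. 88.]
```

View pics/a1.png

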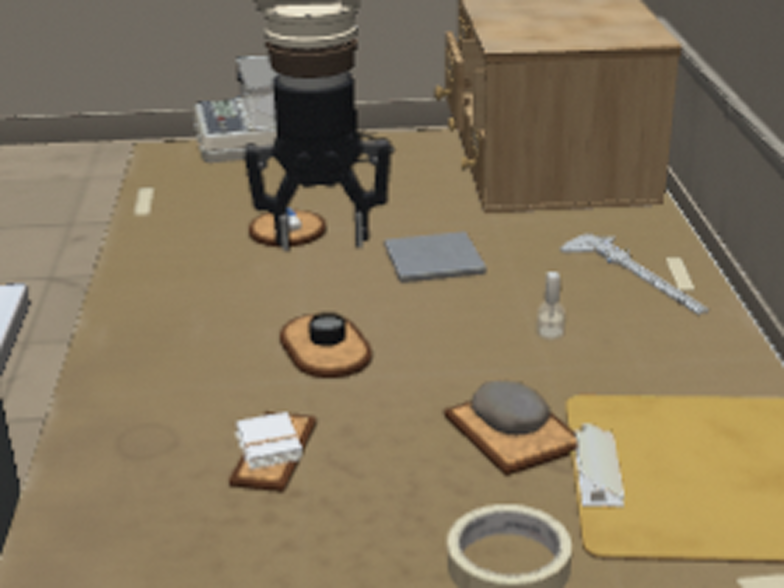

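The gripper (crop columns 285–362) is lined up over the loupe (327,330). I'll descend, grip and lift.

```bash
python3 -m handwheel '[[[0,0,0],[0,2,40],0.75],[[0,0,0],[0,2,75],0.75],[[0,0,0],[0,2,91],0.75],[[0,0,0],[0,2,91],0.75],[[0,0,0],[0,2,91],0],[[0,0,0],[0,2,91],0],[[0,0,0],[0,2,91],0],[[0,0,0],[0,2,91],0],[[0,0,0],[0,2,91],0],[[0,0,0],[0,2,91],0]]'; python3 -m handwheel '[[[0,0,0],[0,0,0],0],[[0,0,0],[0,0,0],0],[[0,0,0],[0,0,-20],0],[[0,0,0],[0,0,-50],0],[[0,0,0],[0,0,-50],0]]'; python3 -c "
from h import *
go(614,164,14,0)"
```

```text
time: 4.08
eef_pos: [0.4893, -0.0202, 0.0165]
tcp_rot: [-3.141, -0.002, -0.006]
contact_force: [-2.4, 2.5, 7.9]
gripper_width: 0.0345
time: 4.5
eef_pos: [0.4907, -0.0207, 0.0704]
tcp_rot: [3.141, 0.002, 0.013]
contact_force: [1.5, -0.7, 0.1]
gripper_width: 0.0344
pos [490.7 -20.7  70.4] turn options [[0.0, -0.5, 0.1], [0.8, 0.0, -179.9]] shift [ 123.  -184.6   57.4] q1,q6 [-2. 88.]
```

```bash
python3 -m handwheel '[[[0,0,0],[123,-185,0],0],[[0,0,0],[123,-185,0],0],[[0,0,0],[123,-185,0],0],[[0,0,0],[123,-185,0],0],[[0,0,0],[123,-185,0],0],[[0,0,0],[123,-185,0],0],[[0,0,0],[123,-185,0],0],[[0,0,0],[123,-185,0],0],[[0,0,0],[123,-185,0],0]]'; python3 -c "
from h import *
go(614,164,17,0)
save('side','a3',(180,60,360,195),4.4)"
```

```text
time: 5.25
eef_pos: [0.6105, 0.164, 0.0644]
tcp_rot: [3.142, 0.001, 0.001]
contact_force: [-0.1, -0.8, 0.2]
gripper_width: 0.0342
pos [610.5 164.   64.4] turn options [[0.0, -0.0, 0.0], [0.0, 0.0, -180.0]] shift [ 3.4  0.  47.4] q1,q6 [ 15. 105.]
```

View pics/a3.png

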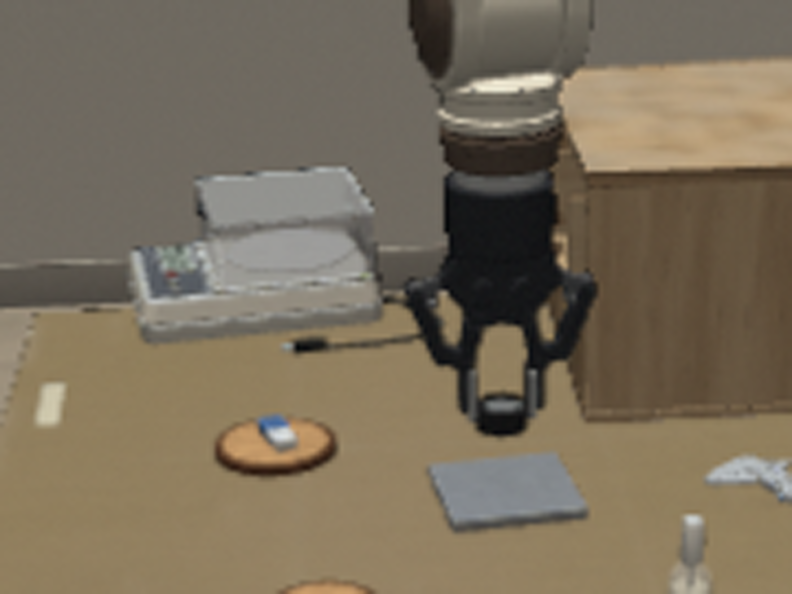

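```bash
python3 -m handwheel '[[[0,0,0],[3,0,25],0],[[0,0,0],[3,0,42],0],[[0,0,0],[3,0,49],0],[[0,0,0],[3,0,49],0],[[0,0,0],[3,0,49],0.65],[[0,0,0],[3,0,49],0.65],[[0,0,0],[3,0,49],0.65],[[0,0,0],[3,0,49],0.65],[[0,0,0],[3,0,25],0.75],[[0,0,0],[3,0,-15],0.9]]';python3 -m handwheel '[[[0,0,0],[0,0,-40],1],[[0,0,0],[0,0,-40],1],[[0,0,0],[0,0,-40],1]]'; python3 -c "
from h import *
go(647,-197,90,32)"
```

```text
time: 6.13
eef_pos: [0.611, 0.1636, 0.0748]
tcp_rot: [3.139, 0.001, -0.012]
contact_force: [-0.6, 0.6, -0.2]
gripper_width: 0.0745
time: 6.38
eef_pos: [0.6151, 0.1647, 0.1222]
tcp_rot: [-3.14, -0.001, -0.008]
contact_force: [-0.2, -0.1, -0.1]
gripper_width: 0.0855
pos [615.1 164.7 122.2] turn options [[0.0, -0.3, -32.0], [-0.4, -0.0, 148.0]] shift [ 31.4 361.8  31.9] q1,q6 [ 15. 105.]
```

```bash
python3 -m handwheel '[[[0,0,-33],[32,362,0],1],[[0,0,-33],[32,362,0],1],[[0,0,-33],[32,362,0],1],[[0,0,-33],[32,362,0],1],[[0,0,-33],[32,362,0],1],[[0,0,-33],[32,362,0],1],[[0,0,-33],[32,362,0],1],[[0,0,-33],[32,362,0],1],[[0,0,-33],[32,362,0],1],[[0,0,-33],[32,362,0],1]]'; python3 -c "
from h import *
go(647,-197,12,33)"
```

```text
time: 7.22
eef_pos: [0.645, -0.2039, 0.1167]
tcp_rot: [3.014, 0.885, -0.004]
contact_force: [0.9, 0.5, 0.3]
gripper_width: 0.0854
pos [ 645.  -203.9  116.7] turn options [[-0.0, 0.1, -0.3], [0.2, 0.0, 179.7]] shift [  5.6  -4.6 104.7] q1,q6 [-18.  40.]
```

```bash
python3 -m handwheel '[[[0,0,0],[0,0,25],1],[[0,0,0],[0,0,45],1],[[0,0,0],[0,0,45],1],[[0,0,0],[0,0,45],1]]'; python3 -c "
from h import *
go(647,-197,12,33)
save('top','b1',(240,130,360,220),6)"
```

```text
time: 7.55
eef_pos: [0.6447, -0.1972, 0.072]
tcp_rot: [-3.01, -0.893, 0.005]
contact_force: [0.6, 1.2, 0.5]
gripper_width: 0.0853
pos [ 644.7 -197.2   72. ] turn options [[-0.2, 0.1, 0.0], [-0.2, -0.3, -180.0]] shift [ 2.2  1.3 60. ] q1,q6 [-17.  40.]
```

View pics/b1.png

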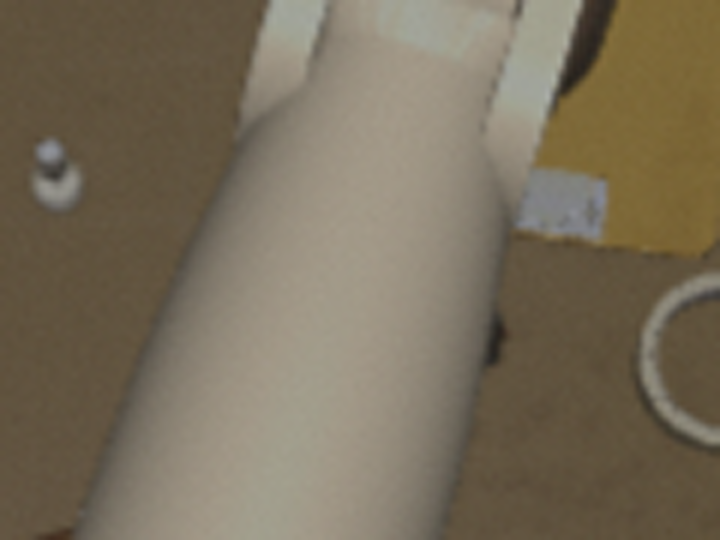

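The arm hides the stone from the top camera, and only the bottle (55,180 in the crop) shows, well clear. I'll descend on the measured position.

```bash
python3 -m handwheel '[[[0,0,0],[2,1,30],1],[[0,0,0],[2,1,55],1],[[0,0,0],[2,1,63],1],[[0,0,0],[2,1,63],1],[[0,0,0],[2,1,63],0],[[0,0,0],[2,1,63],0],[[0,0,0],[2,1,63],0],[[0,0,0],[2,1,63],0],[[0,0,0],[2,1,63],0],[[0,0,0],[2,1,63],0]]'; python3 -m handwheel '[[[0,0,0],[0,0,0],0],[[0,0,0],[0,0,0],0]]'; python3 -c "
from h import *
go(485,-26,9,19)"; python3 -m handwheel '[[[0,0,0],[0,0,-20],0],[[0,0,0],[0,0,-50],0],[[0,0,0],[0,0,-50],0],[[0,0,0],[0,0,-50],0]]'; python3 -c "
from h import *
go(485,-26,9,21)
save('side','b2',(200,100,400,250),4)"
```

```text
time: 8.43
eef_pos: [0.6493, -0.1977, 0.0137]
tcp_rot: [3.01, 0.893, 0.005]
contact_force: [-1.1, 0.4, 6.2]
gripper_width: 0.0518
time: 8.6
eef_pos: [0.6493, -0.1977, 0.0137]
tcp_rot: [3.01, 0.893, 0.005]
contact_force: [-1.3, 0.2, 7.4]
gripper_width: 0.0523
pos [ 649.3 -197.7   13.7] turn options [[0.1, -0.1, 14.0], [0.2, 0.2, -166.0]] shift [ -44.1 -233.5    4. ] q1,q6 [-17.  40.]
time: 8.93
eef_pos: [0.6497, -0.1978, 0.0638]
tcp_rot: [3.009, 0.893, 0.006]
contact_force: [-0.2, 0.1, -2.7]
gripper_width: 0.0519
pos [ 649.7 -197.8   63.8] turn options [[0.2, -0.2, 12.0], [0.3, 0.3, -168.0]] shift [ -44.5 -234.    53.8] q1,q6 [-17.  40.]
```

View pics/b2.png

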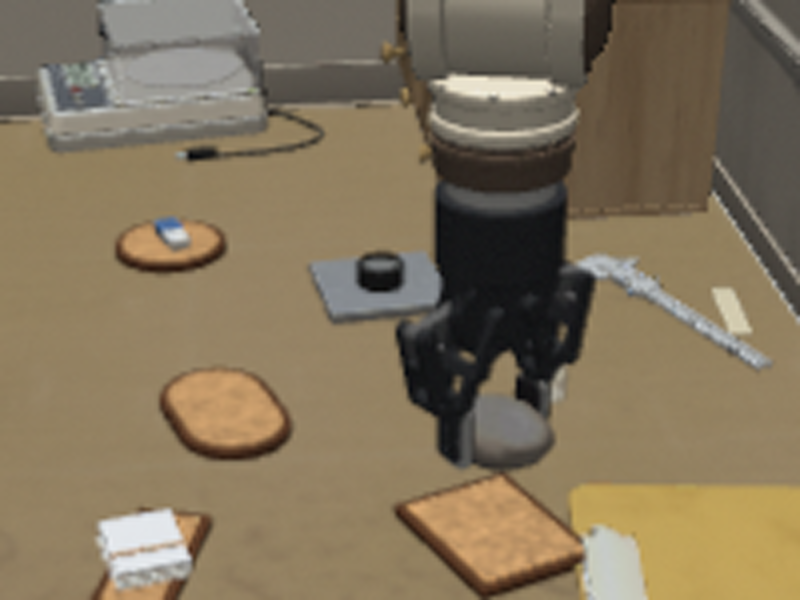

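The stone is held level (crop 515,430). The loupe stands on the tile (380,270), and the oval rest is free. Moving the stone to the oval.

```bash
python3 -m handwheel '[[[0,0,14],[-44,-234,0],0],[[0,0,14],[-44,-234,0],0],[[0,0,14],[-44,-234,0],0],[[0,0,14],[-44,-234,0],0],[[0,0,14],[-44,-234,0],0],[[0,0,14],[-44,-234,0],0],[[0,0,14],[-44,-234,0],0],[[0,0,14],[-44,-234,0],0],[[0,0,14],[-44,-234,0],0],[[0,0,14],[-44,-234,0],0]]'; python3 -c "
from h import *
go(485,-26,13,19)"
```

```text
time: 9.82
eef_pos: [0.4841, -0.0256, 0.0604]
tcp_rot: [3.098, 0.519, -0.001]
contact_force: [-1.3, -0.4, -3.3]
gripper_width: 0.0519
pos [484.1 -25.6  60.4] turn options [[-0.0, 0.0, 0.0], [-0.0, -0.0, -180.0]] shift [ 0.8  0.7 47.4] q1,q6 [-3. 68.]
```

```bash
python3 -m handwheel '[[[0,0,0],[0,0,25],0],[[0,0,0],[0,0,42],0],[[0,0,0],[0,0,47],0],[[0,0,0],[0,0,47],0],[[0,0,0],[0,0,47],0],[[0,0,0],[0,0,47],0.85],[[0,0,0],[0,0,47],0.85],[[0,0,0],[0,0,47],0.85],[[0,0,0],[0,0,47],1],[[0,0,0],[0,0,35],1]]';python3 -m handwheel '[[[0,0,0],[0,0,-40],1],[[0,0,0],[0,0,-80],1],[[0,0,0],[0,0,-80],1],[[0,0,0],[0,0,-80],1]]'; python3 -c "
from h import *
go(432,-209,90,13)"
```

```text
time: 10.65
eef_pos: [0.4825, -0.0251, 0.0244]
tcp_rot: [-3.098, -0.52, 0.005]
contact_force: [-0.7, 0.5, -0.5]
gripper_width: 0.0854
time: 10.98
eef_pos: [0.4853, -0.0252, 0.1094]
tcp_rot: [3.097, 0.52, 0.008]
contact_force: [0.9, 0.5, 0.0]
gripper_width: 0.0851
pos [485.3 -25.2 109.4] turn options [[0.1, -0.3, 6.0], [0.4, 0.2, -174.0]] shift [-110.4  156.3   19.2] q1,q6 [-3. 68.]
```

```bash
python3 -m handwheel '[[[0,0,6],[-110,157,20],0.85],[[0,0,6],[-110,157,20],0.85],[[0,0,6],[-110,157,20],0.85],[[0,0,6],[-110,157,20],0.85],[[0,0,6],[-110,157,40],0.85],[[0,0,6],[-110,157,40],0.85],[[0,0,6],[-110,157,40],0.85],[[0,0,6],[-110,157,40],0.85]]'; python3 -c "
from h import *
go(432,-209,13,13)
grab_frame('side'); print(axes('labels_mid',.02,'side'),axes('stone_mid',.03,'side'),axes('oval_rest',.008,'side'))
save('side','c1',(170,140,320,270),4.5)"
```

```text
time: 11.65
eef_pos: [0.4307, -0.209, 0.0658]
tcp_rot: [-3.121, -0.356, 0.001]
contact_force: [0.8, -0.5, -0.2]
gripper_width: 0.0726
pos [ 430.7 -209.    65.8] turn options [[-0.0, 0.0, 0.0], [-0.0, -0.1, -180.0]] shift [ 1.3  0.3 52.8] q1,q6 [-26.  51.]
(0.59, array([ 433., -218.], dtype=float32), array([ 434., -217.]), [np.float64(50.0), np.float64(75.0)], 105, 102) (0.65, array([497., -51.], dtype=float32), array([494., -31.]), [np.float64(34.0), np.float64(86.0)], 96, 79) (0.58, array([497., -53.], dtype=float32), array([490., -35.]), [np.float64(76.0), np.float64(122.0)], 115, 130)
```

View pics/c1.png

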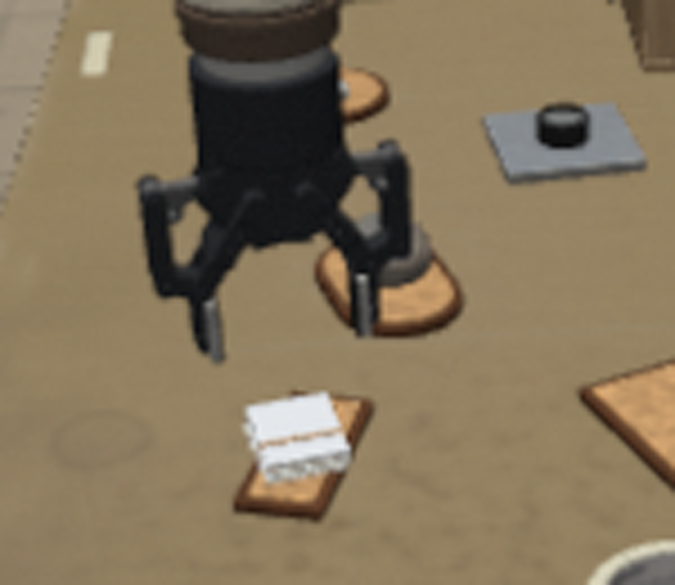

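The gripper is straight above the labels (crop 300,430) with jaws aligned. I'll grip and lift them.

```bash
python3 -m handwheel '[[[0,0,0],[1,0,25],0.85],[[0,0,0],[1,0,45],0.85],[[0,0,0],[1,0,53],0.85],[[0,0,0],[1,0,53],0.85],[[0,0,0],[1,0,53],0],[[0,0,0],[1,0,53],0],[[0,0,0],[1,0,53],0],[[0,0,0],[1,0,53],0],[[0,0,0],[1,0,53],0],[[0,0,0],[1,0,53],0]]'; python3 -m handwheel '[[[0,0,0],[0,0,0],0],[[0,0,0],[0,0,0],0],[[0,0,0],[0,0,-20],0],[[0,0,0],[0,0,-50],0],[[0,0,0],[0,0,-50],0],[[0,0,0],[0,0,-50],0]]'; python3 -c "
from h import *
go(651,-197,13,22)
grab_frame('top'); print(axes('broad_rest',.008),axes('stone_mid',.03),axes('oval_rest',.008))"
```

```text
time: 12.73
eef_pos: [0.433, -0.2096, 0.0147]
tcp_rot: [3.12, 0.357, 0.004]
contact_force: [-0.5, 1.7, 5.6]
gripper_width: 0.0461
time: 13.23
eef_pos: [0.4332, -0.2099, 0.0652]
tcp_rot: [3.119, 0.357, 0.006]
contact_force: [1.0, -0.5, 0.5]
gripper_width: 0.0457
pos [ 433.2 -209.9   65.2] turn options [[0.2, -0.2, -9.0], [-0.3, -0.3, 171.0]] shift [214.9  36.5  53. ] q1,q6 [-26.  51.]
(0.71, array([ 495., -493.], dtype=float32), array([ 496., -494.]), [np.float64(82.0), np.float64(107.0)], 111, 108) (0.96, array([485., -23.], dtype=float32), array([484., -23.]), [np.float64(52.0), np.float64(79.0)], 105, 109) (0.69, array([481., -26.], dtype=float32), array([484., -24.]), [np.float64(82.0), np.float64(124.0)], 110, 110)
```

```bash
python3 -m handwheel '[[[0,0,-9],[215,36,0],0],[[0,0,-9],[215,36,0],0],[[0,0,-9],[215,36,0],0],[[0,0,-9],[215,36,0],0],[[0,0,-9],[215,36,0],0],[[0,0,-9],[215,36,0],0],[[0,0,-9],[215,36,0],0],[[0,0,-9],[215,36,0],0],[[0,0,-9],[215,36,0],0],[[0,0,-9],[215,36,0],0]]'; python3 -c "
from h import *
go(651,-197,14.5,22)
save('side','c2',(220,120,400,255),4.4)"
```

```text
time: 14.27
eef_pos: [0.6484, -0.196, 0.0631]
tcp_rot: [-3.084, -0.6, 0.0]
contact_force: [-0.5, -0.4, -0.1]
gripper_width: 0.0458
pos [ 648.4 -196.    63.1] turn options [[-0.0, 0.0, 0.0], [-0.0, -0.0, -180.0]] shift [ 2.   1.9 48.6] q1,q6 [-17.  51.]
```

View pics/c2.png

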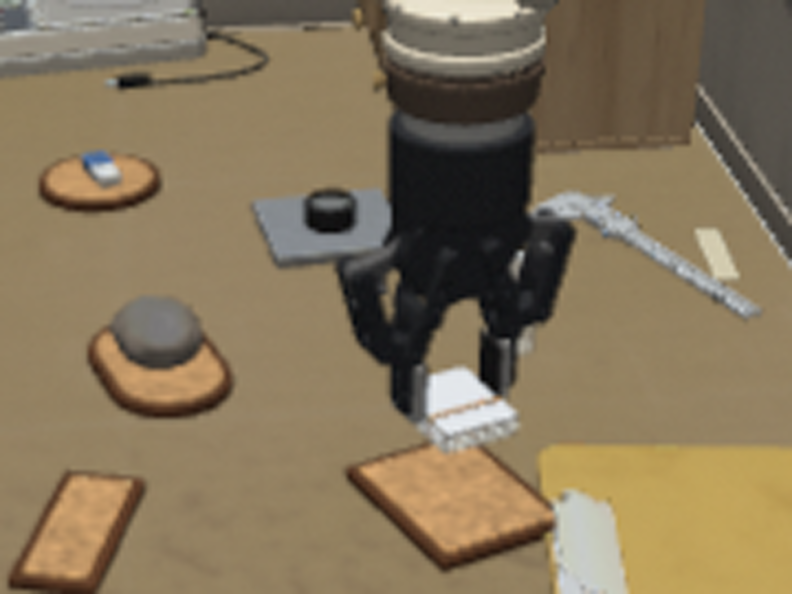

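The labels are held roughly level, the stone sits on the oval and the narrow rest is free. Placing the labels.

```bash
python3 -m handwheel '[[[0,0,0],[2,2,25],0],[[0,0,0],[2,2,42],0],[[0,0,0],[2,2,49],0],[[0,0,0],[2,2,49],0],[[0,0,0],[2,2,49],0],[[0,0,0],[2,2,49],0.75],[[0,0,0],[2,2,49],0.75],[[0,0,0],[2,2,49],0.75],[[0,0,0],[2,2,30],0.75],[[0,0,0],[2,2,-10],0.75]]';python3 -m handwheel '[[[0,0,0],[0,0,-30],0.6],[[0,0,0],[0,0,-30],0.6],[[0,0,0],[0,0,-30],0.6]]'; python3 -c "
from h import *
go(446,265,90,8)"
```

```text
time: 15.15
eef_pos: [0.6494, -0.196, 0.068]
tcp_rot: [-3.08, -0.6, 0.012]
contact_force: [0.2, -0.0, 0.0]
gripper_width: 0.0639
time: 15.4
eef_pos: [0.6534, -0.1972, 0.1057]
tcp_rot: [3.081, 0.6, 0.007]
contact_force: [-0.5, 0.5, -1.0]
gripper_width: 0.0514
pos [ 653.4 -197.2  105.7] turn options [[0.1, -0.2, 14.0], [0.3, 0.2, -166.0]] shift [ -18.7 -506.3   14.2] q1,q6 [-17.  51.]
```

```bash
python3 -m handwheel '[[[0,0,14],[-19,-506,0],0.6],[[0,0,14],[-19,-506,0],0.6],[[0,0,14],[-19,-506,0],0.6],[[0,0,14],[-19,-506,0],0.6],[[0,0,14],[-19,-506,0],0.6],[[0,0,14],[-19,-506,0],0.6],[[0,0,14],[-19,-506,0],0.6],[[0,0,14],[-19,-506,0],0.6],[[0,0,14],[-19,-506,0],0.6],[[0,0,14],[-19,-506,0],0.6]]'; python3 -c "
from h import *
go(446,265,60,8)
grab_frame('top')
for a in (('broad_rest',.008),('labels_mid',.02),('narrow_rest',.008)): print(axes(*a),axes(*a,i=1))
for a in (('eraser_mid',.02),('round_rest',.01)): print(axes(*a))
grab_frame('side');print(axes('eraser_mid',.02,'side'))
"
```

```text
time: 16.23
eef_pos: [0.4796, 0.1845, 0.1018]
tcp_rot: [3.134, 0.22, -0.002]
contact_force: [1.5, 0.2, -0.8]
gripper_width: 0.0513
pos [479.6 184.5 101.8] turn options [[0.0, 0.1, 0.0], [-0.1, 0.0, -180.0]] shift [-22.  -84.4  41.8] q1,q6 [ 21. 103.]
(0.79, array([ 648., -194.], dtype=float32), array([ 651., -196.]), [np.float64(86.0), np.float64(111.0)], 115, 117) (0.77, array([ 497., -494.], dtype=float32), array([ 497., -493.]), [np.float64(92.0), np.float64(114.0)], 111, 113)
(0.68, array([ 652., -196.], dtype=float32), array([ 652., -197.]), [np.float64(48.0), np.float64(64.0)], 110, 108) None
(0.89, array([ 436., -208.], dtype=float32), array([ 436., -209.]), [np.float64(51.0), np.float64(110.0)], 74, 73) None
None
None
(0.38, array([447., 260.], dtype=float32), array([446., 260.]), [np.float64(21.0), np.float64(62.0)], 101, 99)
```

```bash
python3 -m handwheel '[[[0,0,-3],[-22,-84,0],0.6],[[0,0,-3],[-22,-84,0],0.6],[[0,0,-3],[-22,-84,20],0.6],[[0,0,-3],[-22,-84,40],0.6],[[0,0,-3],[-22,-84,40],0.6],[[0,0,-3],[-22,-84,40],0.6]]'; python3 -c "
from h import *
go(446,265,13,11)
save('side','d1',(190,80,310,180),6)"
```

```text
time: 17.28
eef_pos: [0.4474, 0.2626, 0.0623]
tcp_rot: [3.126, 0.301, -0.003]
contact_force: [0.0, 0.3, 1.1]
gripper_width: 0.0513
pos [447.4 262.6  62.3] turn options [[0.0, 0.1, 0.0], [-0.2, 0.1, -180.0]] shift [-0.8 -2.7 49.3] q1,q6 [ 30. 109.]
```

View pics/d1.png

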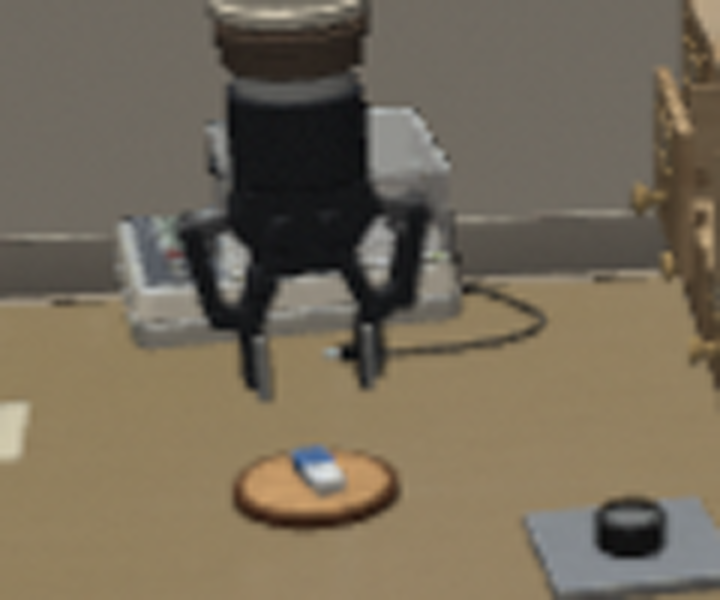

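The jaws (262–368) are centred on the eraser (318,470) and the angle fits. Gripping.

```bash
python3 -m handwheel '[[[0,0,0],[-1,-3,25],0.6],[[0,0,0],[-1,-3,42],0.6],[[0,0,0],[-1,-3,48],0.6],[[0,0,0],[-1,-3,48],0.6],[[0,0,0],[-1,-3,48],0],[[0,0,0],[-1,-3,48],0],[[0,0,0],[-1,-3,48],0],[[0,0,0],[-1,-3,48],0],[[0,0,0],[-1,-3,48],0],[[0,0,0],[-1,-3,48],0]]'; python3 -m handwheel '[[[0,0,0],[0,0,0],0],[[0,0,0],[0,0,0],0],[[0,0,0],[0,0,-20],0],[[0,0,0],[0,0,-50],0],[[0,0,0],[0,0,-80],0],[[0,0,0],[0,0,-80],0]]'; python3 -c "
from h import *
go(437,-209,90,-16)
save('side','d2',(190,80,310,180),6)"
```

```text
time: 18.17
eef_pos: [0.4472, 0.2664, 0.0167]
tcp_rot: [-3.126, -0.302, -0.004]
contact_force: [-0.9, -0.6, 6.3]
gripper_width: 0.0171
time: 18.67
eef_pos: [0.4486, 0.2675, 0.1017]
tcp_rot: [-3.123, -0.302, -0.013]
contact_force: [1.0, 0.6, 1.1]
gripper_width: 0.0171
pos [448.6 267.5 101.7] turn options [[-0.3, -0.4, 27.0], [0.6, -0.4, -153.0]] shift [-102.8  465.5    9.4] q1,q6 [ 31. 110.]
```

View pics/d2.png

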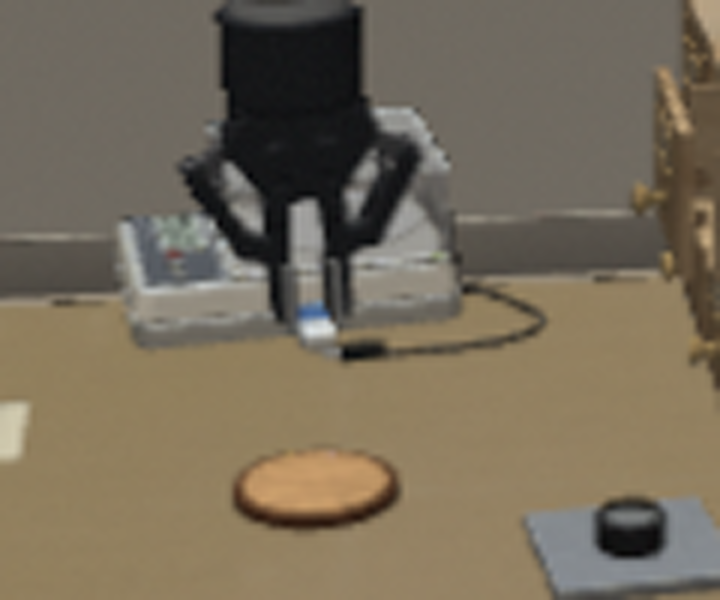

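The eraser is held (crop 315,325), and the round rest is empty. Carrying it to the narrow rest.

```bash
python3 -m handwheel '[[[0,0,26],[-103,465,0],0],[[0,0,26],[-103,465,0],0],[[0,0,26],[-103,465,0],0],[[0,0,26],[-103,465,0],0],[[0,0,26],[-103,465,0],0],[[0,0,26],[-103,465,0],0],[[0,0,26],[-103,465,0],0],[[0,0,26],[-103,465,0],0],[[0,0,26],[-103,465,0],0],[[0,0,26],[-103,465,0],0]]'; python3 -c "
from h import *
go(437,-209,60,-15)"
```

```text
time: 19.55
eef_pos: [0.435, -0.1525, 0.0948]
tcp_rot: [3.115, -0.409, 0.001]
contact_force: [0.7, -0.2, 0.2]
gripper_width: 0.0171
pos [ 435.  -152.5   94.8] turn options [[-0.0, -0.0, 0.0], [0.0, -0.0, -180.0]] shift [16.4 54.1 34.8] q1,q6 [-19.  86.]
```

```bash
python3 -m handwheel '[[[0,0,0],[16,52,30],0],[[0,0,0],[16,52,30],0],[[0,0,0],[16,52,30],0],[[0,0,0],[16,52,30],0],[[0,0,0],[16,52,30],0]]'; python3 -c "
from h import *
go(437,-209,15,-15)
grab_frame('side');print(axes('eraser_mid',.06,'side'),axes('labels_mid',.02,'side'))"
```

```text
time: 19.97
eef_pos: [0.4377, -0.2044, 0.0649]
tcp_rot: [-3.115, 0.409, 0.0]
contact_force: [0.4, 0.5, 0.2]
gripper_width: 0.0171
pos [ 437.7 -204.4   64.9] turn options [[-0.0, 0.0, 0.0], [-0.0, -0.0, -180.0]] shift [ 0.6  4.6 49.9] q1,q6 [-25.  80.]
None (0.67, array([ 653., -201.], dtype=float32), array([ 652., -199.]), [np.float64(57.0), np.float64(86.0)], 109, 100)
```

```bash
python3 -m handwheel '[[[0,0,0],[0,5,25],0],[[0,0,0],[0,5,42],0],[[0,0,0],[0,5,50],0],[[0,0,0],[0,5,50],0],[[0,0,0],[0,5,50],0],[[0,0,0],[0,5,50],0.45],[[0,0,0],[0,5,50],0.45],[[0,0,0],[0,5,50],0.45],[[0,0,0],[0,5,30],0.45],[[0,0,0],[0,5,-10],0.45]]';python3 -m handwheel '[[[0,0,0],[0,0,-30],0.75],[[0,0,0],[0,0,-30],0.75],[[0,0,0],[0,0,-30],0.75]]'; python3 -c "
from h import *
go(614,164,100,0)"
```

```text
time: 20.95
eef_pos: [0.434, -0.2084, 0.0714]
tcp_rot: [-3.112, 0.408, 0.012]
contact_force: [0.0, -0.0, -1.7]
gripper_width: 0.0384
time: 21.2
eef_pos: [0.4376, -0.2102, 0.1069]
tcp_rot: [3.114, -0.409, 0.006]
contact_force: [0.7, 0.0, -0.3]
gripper_width: 0.0639
pos [ 437.6 -210.2  106.9] turn options [[0.1, -0.2, -15.0], [-0.3, -0.1, 165.0]] shift [  73.9 -407.     6.9] q1,q6 [-26.  79.]
```

```bash
python3 -m handwheel '[[[0,0,-15],[74,-407,0],0.75],[[0,0,-15],[74,-407,0],0.75],[[0,0,-15],[74,-407,0],0.75],[[0,0,-15],[74,-407,0],0.75],[[0,0,-15],[74,-407,0],0.75],[[0,0,-15],[74,-407,0],0.75],[[0,0,-15],[74,-407,0],0.75],[[0,0,-15],[74,-407,0],0.75],[[0,0,-15],[74,-407,0],0.75],[[0,0,-15],[74,-407,0],0.75]]'; python3 -c "
from h import *
go(614,164,60,0)
grab_frame('side');print(axes('loupe_mid',.025,'side'),axes('round_rest',.008,'side'))
grab_frame('top');print(axes('eraser_mid',.02),axes('narrow_rest',.008),axes('loupe_mid',.025))"
```

```text
time: 22.03
eef_pos: [0.6129, 0.1668, 0.1032]
tcp_rot: [3.141, 0.002, -0.003]
contact_force: [1.2, -1.8, 0.6]
gripper_width: 0.0642
pos [612.9 166.8 103.2] turn options [[0.0, 0.1, 0.1], [-0.2, 0.0, -179.9]] shift [ 1.2  2.7 43.2] q1,q6 [ 15. 105.]
None (0.67, array([444., 259.], dtype=float32), array([444., 260.]), [np.float64(90.0), np.float64(98.0)], 84, 89)
(0.58, array([ 437., -207.], dtype=float32), array([ 436., -208.]), [np.float64(19.0), np.float64(43.0)], 72, 74) (0.86, array([ 436., -207.], dtype=float32), array([ 436., -208.]), [np.float64(52.0), np.float64(106.0)], 72, 76) (0.5, array([613., 160.], dtype=float32), array([614., 159.]), [np.float64(38.0), np.float64(43.0)], 46, 47)
```

```bash
python3 -m handwheel '[[[0,0,0],[1,2,40],0.75],[[0,0,0],[1,2,75],0.75],[[0,0,0],[1,2,88],0.75],[[0,0,0],[1,2,88],0.75],[[0,0,0],[1,2,88],0],[[0,0,0],[1,2,88],0],[[0,0,0],[1,2,88],0],[[0,0,0],[1,2,88],0],[[0,0,0],[1,2,88],0],[[0,0,0],[1,2,88],0]]'; python3 -m handwheel '[[[0,0,0],[0,0,0],0],[[0,0,0],[0,0,0],0],[[0,0,0],[0,0,-20],0],[[0,0,0],[0,0,-50],0],[[0,0,0],[0,0,-50],0],[[0,0,0],[0,0,-50],0]]'; python3 -c "
from h import *
go(442,265,65,0)
save('side','e1',(190,60,370,195),4.4)"
```

```text
time: 23.22
eef_pos: [0.6156, 0.1626, 0.0201]
tcp_rot: [-3.141, -0.001, -0.007]
contact_force: [-0.7, -2.2, 7.2]
gripper_width: 0.034
time: 23.72
eef_pos: [0.6158, 0.163, 0.0706]
tcp_rot: [-3.14, -0.001, -0.009]
contact_force: [-0.2, 0.2, -1.0]
gripper_width: 0.0341
pos [615.8 163.   70.6] turn options [[-0.1, -0.3, 0.1], [0.5, -0.1, -179.9]] shift [-173.7 -102.2    4.7] q1,q6 [ 15. 105.]
```

View pics/e1.png

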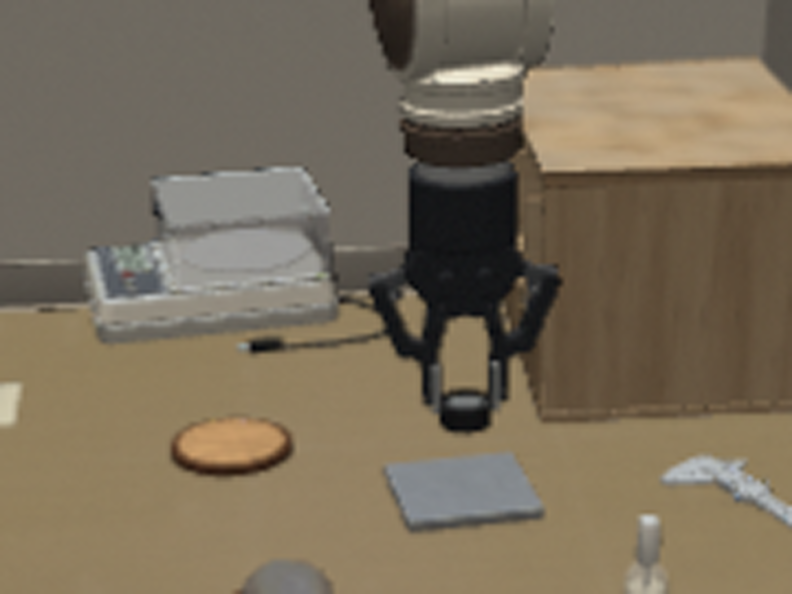

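The loupe is held level (crop 465,408). On to the round rest.

```bash
python3 -m handwheel '[[[0,0,0],[-173,-102,0],0],[[0,0,0],[-173,-102,0],0],[[0,0,0],[-173,-102,0],0],[[0,0,0],[-173,-102,0],0],[[0,0,0],[-173,-102,0],0],[[0,0,0],[-173,-102,0],0],[[0,0,0],[-173,-102,0],0],[[0,0,0],[-173,-102,0],0]]'; python3 -c "
from h import *
go(442,265,20,0)"
```

```text
time: 24.43
eef_pos: [0.441, 0.2643, 0.0667]
tcp_rot: [3.141, 0.002, 0.0]
contact_force: [-0.1, -0.2, -0.3]
gripper_width: 0.034
pos [441.  264.3  66.7] turn options [[0.0, -0.0, 0.1], [0.0, 0.0, -179.9]] shift [ 1.  -0.7 46.7] q1,q6 [ 31. 121.]
```

```bash
python3 -m handwheel '[[[0,0,0],[1,-1,25],0],[[0,0,0],[1,-1,42],0],[[0,0,0],[1,-1,48],0],[[0,0,0],[1,-1,48],0],[[0,0,0],[1,-1,48],0],[[0,0,0],[1,-1,48],0.65],[[0,0,0],[1,-1,48],0.65],[[0,0,0],[1,-1,48],0.65],[[0,0,0],[1,-1,48],0.75],[[0,0,0],[1,-1,25],0.8]]';python3 -m handwheel '[[[0,0,0],[0,0,-40],1],[[0,0,0],[0,0,-80],1],[[0,0,0],[0,0,-120],1],[[0,0,0],[70,120,-150],1],[[0,0,0],[70,120,-150],1],[[0,0,0],[70,120,-150],1],[[0,0,0],[70,120,-150],1],[[0,0,0],[70,120,-150],1],[[0,0,0],[70,120,-150],1]]'; python3 -c "
from h import *
Z=dict(loupe_mid=.025,stone_mid=.03,labels_mid=.02,eraser_mid=.02,round_rest=.008,oval_rest=.008,broad_rest=.008,narrow_rest=.008,varnish_mid=.06)
for n in ('top','side'):
  grab_frame(n)
  for k in Z: print(n,k,axes(k,Z[k],n))
save('side','f1',(170,90,370,240),4); save('top','f2',(130,140,350,290),3.6)"
```

```text
time: 25.27
eef_pos: [0.4399, 0.264, 0.0382]
tcp_rot: [3.138, 0.001, -0.009]
contact_force: [-0.4, -0.3, -2.2]
gripper_width: 0.0681
time: 26.02
eef_pos: [0.5124, 0.1446, 0.1919]
tcp_rot: [-3.141, 0.002, -0.0]
contact_force: [0.5, -0.7, -0.3]
gripper_width: 0.085
top loupe_mid None
top stone_mid (0.66, array([484., -23.], dtype=float32), array([485., -21.]), [np.float64(57.0), np.float64(84.0)], 91, 104)
top labels_mid (0.64, array([ 653., -195.], dtype=float32), array([ 654., -195.]), [np.float64(51.0), np.float64(64.0)], 113, 109)
top eraser_mid (0.73, array([ 435., -206.], dtype=float32), array([ 435., -207.]), [np.float64(52.0), np.float64(111.0)], 74, 74)
top round_rest None
top oval_rest (0.81, array([483., -28.], dtype=float32), array([485., -24.]), [np.float64(84.0), np.float64(124.0)], 105, 105)
top broad_rest (0.81, array([ 653., -193.], dtype=float32), array([ 653., -196.]), [np.float64(85.0), np.float64(111.0)], 115, 119)
top narrow_rest (0.61, array([ 434., -207.], dtype=float32), array([ 435., -208.]), [np.float64(49.0), np.float64(110.0)], 73, 73)
top varnish_mid (0.64
[... 561 characters left out ...]
217.]), [np.float64(20.0), np.float64(49.0)], 81, 80)
side round_rest (0.48, array([442., 250.], dtype=float32), array([444., 255.]), [np.float64(95.0), np.float64(101.0)], 92, 11)
side oval_rest (0.92, array([486., -51.], dtype=float32), array([481., -43.]), [np.float64(90.0), np.float64(106.0)], 160, 139)
side broad_rest (0.9, array([ 498., -503.], dtype=float32), array([ 498., -500.]), [np.float64(88.0), np.float64(117.0)], 112, 110)
side narrow_rest (0.62, array([ 435., -228.], dtype=float32), array([ 436., -216.]), [np.float64(51.0), np.float64(117.0)], 75, 70)
side varnish_mid (0.67, array([706., -76.], dtype=float32), array([708., -66.]), [np.float64(27.0), np.float64(135.0)], 80, 79)
```

View pics/f1.png

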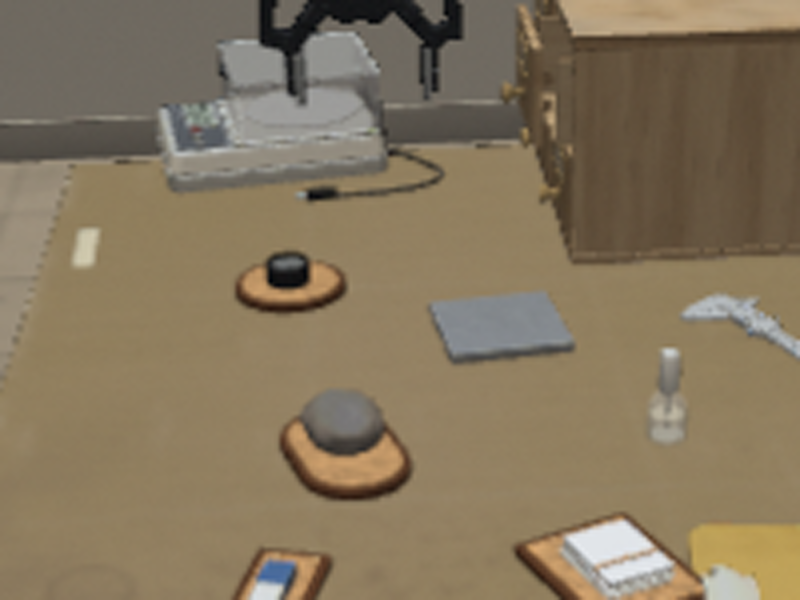

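View pics/f2.png

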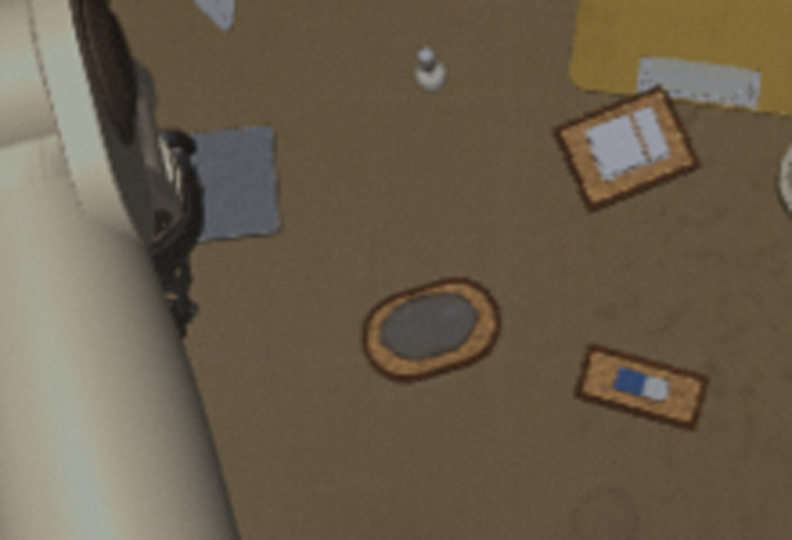

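In both pictures all four things sit near the middle of their rests and are aligned. The loupe base (288,277) matches the round rest's centre (291,280), and the bottle has not moved. Handing in.

```bash
python3 -c "
from plant import *
print(sign_off())"
```

```text
the job is handed in; nothing more can be done
None
```

All four things are on their own rests, and I handed the job in at about 27 s of the 120 s allowed; no verdict was reported. I parked the loupe on the grey tile, then moved the stone to the oval, the labels to the broad rest, the eraser to the narrow one and the loupe to the round one.

**Last checks:**
- **Stone, labels and eraser:** on the top camera each centre is within about 4 mm of its rest's centre and the long axes agree within about 7°. The stone's reading from its enclosing rectangle was 14° off, but its shape axis agreed with the rest within 1°.
- **Loupe:** the arm hid it from the top camera at the end, so I checked it only in the side picture. It stands upright within a few mm of the middle of the round rest.
- **Varnish bottle:** it reads the same position on the top camera as at the start.
- **Gripper:** it was lifted clear, with its tips about 19 cm above the table.

**Disagreements:**
- In the last top picture the network labelled the whole narrow rest as the eraser. For the eraser I relied on an earlier top reading after it was placed (about 1 mm and 2° off) and on the picture itself.
- Side-camera readings of rests partly hidden by their contents were off, so I did not use them.

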